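# Release a bottle from a shaker clamp with a left-hand screw

## Task

Take the bottle off the orbital shaker: unscrew the red clamp knob all the way to its upper stop - it has a left-hand thread so that shaking cannot undo it, so it loosens clockwise as seen from above and must not be tightened further. Then swing the raised clamp arm well aside (about a quarter turn, either way), lift the bottle out of its cup and stand it upright in the shallow steel tray with the blue liner, set down rather than dropped, leaving the arm aside, the knob loosened and the other things on the bench undisturbed.

Things in the scene. Friction and masses are not known exactly. Their poses are not given: they have to be found in the camera images.
- shaker: White orbital shaker, fixed to the bench, 160 x 240 mm, 72 mm high to the rubber mat on its deck. Origin at the centre of its underside; its front panel faces its own -x, z up. In its frame the vertical clamp screw stands at x 0, y +55 mm and the bottle's cup (open ring, inner radius 28.5 mm, outer 32 mm, rim 15 mm above the mat) is centred at x 0, y -55 mm.
- knob (a joint): Clamp knob, a nut on the fixed left-hand screw. Value in rad, grows clockwise seen from above, which loosens it: knob and clamp arm both rise 4 mm per rad. 0 = clamp closed on the bottle (it starts between 0 and 0.35), negative = squeezing the bottle, 2.6 = upper stop (fully unscrewed). It resists with about 0.06 N m and stays where it is left.
- knob_grip (a point): Point to grip on the knob: centre of its red wing, a flat upright bar 62 mm long (along the point's x, which turns with the knob), 14 mm wide (point's y) and 33 mm high, 13 mm of which stand above this point. The round hub under the wing (42 mm across) begins 20 mm below this point. The point lies on the screw axis, about 220 mm above the bench, and rises with the knob; the screw axis is 110 mm from the bottle's axis.
- clamp_arm (a joint): Clamp arm's angle about the screw axis, rad: 0 = over the bottle (start), positive = anticlockwise seen from above, free to turn to 1.8 either way; stays where it is left (friction 0.05 N m). The rubber ring under its end reaches 6 mm down round the bottle cap: swung before the knob has raised it clear, it tips the bottle.
- swing_handle (a point): Middle of the black upright handle at the free end of the aluminium clamp arm, right over the bottle cap, 110 mm from the screw axis. The handle is a round stem of 14 mm diameter with a 17 mm button on top; it stands 20 mm above the arm's upper face and its top is 16 mm above this point.
- bottle: Yellowish reagent bottle with a green screw cap, 48 mm diameter, 102 mm high, 160 g on average, standing in the shaker's cup. Origin at the centre of its underside, z up. The body ends 68 mm above the origin; the neck and cap above it grip like a square of 24 mm whose sides lie along the bottle's own x and y.
- tray: Shallow steel tray with a blue liner, fixed to the bench, 150 mm (its x) x 140 mm (its y), 18 mm high, walls 4 mm, inner floor 4 mm above the bench. Origin at the centre of its underside. It is on the left or on the right of the shaker.
- vial_stand: Amber vial rack, 218 x 146 x 59 mm, fixed, on the side of the shaker where the tray is not; leave alone. Origin at the centre of its underside.
- timer: Flat white lab timer, 62 x 66 x 18 mm, behind the shaker; leave it where it is. Origin at the centre of its underside.
- dish: Petri dish, 58 mm across, 14 mm high, behind the shaker; leave it where it is. Origin at the centre of its underside.
- black_marker: Black-capped felt marker, 12 x 134 x 14 mm, lying behind the shaker, to the right; leave it where it is. Origin at the centre of its underside, length along its y.

How it is judged (in metres and radians):
On the way, in this order (a step that is already met when the one before it is completed fails the run):
1. the knob is unscrewed to (near) its upper stop while the bottle still stands in its cup (value of joint knob above 2.3 rad and z of bottle in the frame of shaker below 0.085 m), for 0.2 s.
2. the clamp arm is swung at least 1.1 rad aside while the bottle still stands in its cup (all of step 1 and (value of joint clamp_arm above 1.1 rad or value of joint clamp_arm below -1.1 rad)), for 0.2 s.
3. the bottle is lifted out of its cup, upright (z of bottle in the frame of shaker above 0.095 m and angle between bottle's own z axis and vertical below 0.4 rad), for 0.1 s.
At the end, for the whole second after the job is handed in: the bottle stands upright (within 0.1 rad) and at rest on the tray's inner floor (its origin within 55 mm along x and 50 mm along y of the tray's centre), the knob is at 2.3 rad or more (upper stop 2.6) and the clamp arm is turned at least 1.1 rad aside either way (x of bottle in the frame of tray between -0.055 and 0.055 m and y of bottle in the frame of tray between -0.05 and 0.05 m and z of bottle in the frame of tray below 0.009 m and angle between bottle's own z axis and vertical below 0.1 rad and value of joint knob above 2.3 rad and (value of joint clamp_arm above 1.1 rad or value of joint clamp_arm below -1.1 rad) and linear speed of bottle below 0.02 m/s and contact force between the fingers and bottle below 0.1 N); the robot touches nothing.
It fails at once if the knob is tightened further (knob joint below -0.3 rad) (value of joint knob below -0.3 rad).
It fails at once if the bottle is tipped by more than 0.6 rad (angle between bottle's own z axis and vertical above 0.6 rad).
It fails at once if the bottle is dropped into the tray (let go with its underside more than 16 mm above the tray's floor) (contact force between the fingers and bottle below 0.05 N and z of bottle in the frame of tray above 0.02 m and x of bottle in the frame of tray between -0.09 and 0.09 m and y of bottle in the frame of tray between -0.09 and 0.09 m).
It fails at once if the timer, the dish or the marker is moved by more than 30 mm (distance of any of timer, dish, black_marker from where it was at the start of the episode above 0.03 m).
It also fails if it takes over 72 s, if anything falls off the work surface, if the arm or the gripper's body presses on something with over 40 N, if the wrist force passes 120 N, or if a joint passes its speed limit or range.

## Robot

A 6-joint arm with a two-finger parallel gripper is mounted at the origin on a cart in front of the work surface, level with it; the furniture and walls round the work are solid. World frame = base frame: x ahead of the robot, y to its left, z up, the work surface at z = 0. Lengths are in m, angles in degrees, forces in N, time in s.
With the tool pointing down it reaches from about 0.4 to 0.825 m from the base axis. Payload 7 kg.
Tool frame: the origin (TCP) lies on the centre line of the jaws, within the pads' length; the fingertips stand 22 mm ahead of it and the grasp point (between the pads) lies 3 mm ahead of it; z points along the fingers, y is the line along which they close (so a half turn about z gives the same grasp; the last joint's range is limited). The gripper opens to 88 mm and grips with 3 to 60 N. Pads are 19 mm wide; open, the fingers measure 130 mm over their backs; the gripper's body (78 mm by 193 mm) begins 47 mm behind the grasp point.
Start: joints at [-52.993, 20.546, 0.682, 0, -70.136, -16.507], TCP at [0.236, -0.632, 0.249] pointing down, gripper open.
Joint ranges: [-176.03, 176.03], [-82.01, 121.73], [-58.28, 71.71], [-173.87, 95.51], [-174.79, -0.11], [-173.66, 173.66]. Speed limits (degrees/s): [136.94, 136.94, 172.46, 180, 180, 180].

## Interface

Orientations are given as [roll, pitch, yaw] about the fixed x, y, z axes, in that order (R = Rz(yaw) Ry(pitch) Rx(roll)).
In Python, from plant import get_state, cams, r gives the robot as it stands.
- The arm moves only by the tool apply_moves, never from a script. Its argument "targets" is a list of rows, each an object with "dp": the shift along the world's x, y, z in m, a list of three; "yaw": the turn about the world's z in degrees. In form: [{"dp": [x, y, z], "yaw": yaw}, ...]. A call has 1 to 20 rows; each row is the pose to reach, as a shift and turn from the pose commanded when the call began; what a row does not reach only later rows make up. A row lasts 1/12 s, in which the tool goes at most 41.7 mm and 7.16 degrees, less where a joint would pass 70% of its speed; a pose out of reach is approached as far as the arm can. A call with a gripper value outside its range is refused whole. "grip" is the gripper command: -1 is fully open, 1 is shut, values between are in proportion, set as the call begins (left out, the last holds). The fingers move at their own pace and stop on an object; "squeeze" is the grip in N (left out, the last holds). Time passes only in rows, so rows that repeat a pose let the fingers close. It gives the time, the measured TCP pose, the force, the opening and the grip force at its end, in the units of the state.
- get_state(): the state, without advancing time (a new reading comes with each control period).
- cams.capture(name): name is "side" or "top" or "wrist"; returns a dict with "image" (400x640x3 uint8, red, green, blue), "range_z" (400x640 float32, m along the optical axis (not along the pixel's ray), 0 where there is no reading), "fx", "fy", "cx", "cy" (pixels), "R" (3x3) and "t" (3): a world point X has camera coordinates R X + t; the wrist camera has in their place "T_tool_cam" (4x4, takes a point from camera to tool coordinates, whose origin is the TCP and whose axes are the flange's). Camera axes: x right, y down, z forward; pixel columns grow to the right and rows downward; lengths in m; the calibration is good to about 2 mm. A picture is of the moment at which its call begins: read the wrist's pose just before it.
- r.close_job(): hands the job in; it is judged then, once.
The state is a dict: "time_s": time; "joints": joint angles; "qd": joint speeds; "joint_torque": joint torques, N m; "tcp_pos": TCP position; "eef_rot": TCP orientation; "contact_force": force on the tool from outside, world axes, zero at the start; "moment": the same for the moment, N m; "gripper_width": finger opening in m; "gripper_force": force on a finger pad.
Only numpy, scipy, OpenCV 4.12 (cv2) and the standard library are available. Lean on these libraries where they do the work, as an engineer would, in place of code of your own. Each camera call takes 0.05 s, during which the arm holds its last target. There are 200 camera calls.

## Working session

There is one attempt and no reset: what is moved stays moved. The work goes in short steps, Python scripts to look and compute and a tool call to move; the robot and the scene stay as the last step left them, time stands still between calls to the robot, and variables do not carry over. Pictures are saved under pics/ and viewed, at most 10 in all, crops included, and the job is handed in when it is done.

Besides the shell and the picture viewer there is one more tool, called after "Request:" as a command line: name --argument value ..., lists and objects as JSON in quotes. apply_moves: Moves the arm, as the interface text tells. Its arguments: {"type":"object","properties":{"targets":{"type":"array","items":{"type":"object","properties":{"dp":{"type":"array","items":{"type":"number"}},"yaw":{"type":"number"}}}},"grip":{"type":"number"},"squeeze":{"type":"number"}},"required":["targets"]}

```bash
mkdir -p pics; python3 - <<'E'
from plant import get_state,cams,r
import cv2,pickle
print(get_state())
for n in("top","side"):
    c=cams.capture(n); cv2.imwrite(f"pics/{n}0.png",c["image"][:,:,::-1]); pickle.dump(c,open(f"{n}0.pkl","wb"))
    print(n,c["R"],c["t"],c["fx"])
E
```

```text
{'time_s': 0.0, 'joints': array([-5.29924070e+01,  2.05891981e+01,  6.33130784e-01, -1.81370567e-02,
       -7.01348763e+01, -1.65064799e+01]), 'qd': array([ 0.06259169,  0.01481649,  0.00699749,  0.04856339, -0.05640549,
       -0.01721296]), 'joint_torque': array([ 5.94085723e-04, -5.82719815e+01,  2.93070334e+01,  6.99805006e+00,
        6.90027126e-03, -1.55395710e-04]), 'tcp_pos': array([ 0.23620727, -0.63184165,  0.24764925]), 'eef_rot': array([ 1.79907960e+02, -9.49409364e-03, -1.59505056e+02]), 'contact_force': array([-0.03618446, -0.75615576,  0.66738729]), 'moment': array([ 0.03033037, -0.01260377,  0.04182654]), 'gripper_force': 0.0, 'gripper_width': 0.08787745984693099}
top [[-0.02040872 -0.99978248 -0.00429861]
 [-0.99666016  0.02068463 -0.0789979 ]
 [ 0.07906963  0.00267201 -0.99686551]] [-0.01842394  0.64164002  1.60222089] 505.1227710019813
side [[-0.9138377  -0.40606711 -0.00318668]
 [-0.25490633  0.57972985 -0.7739096 ]
 [ 0.31610664 -0.70641546 -0.63328807]] [0.58805641 0.30931385 1.34247507] 485.2730068592772
```

View pics/top0.png

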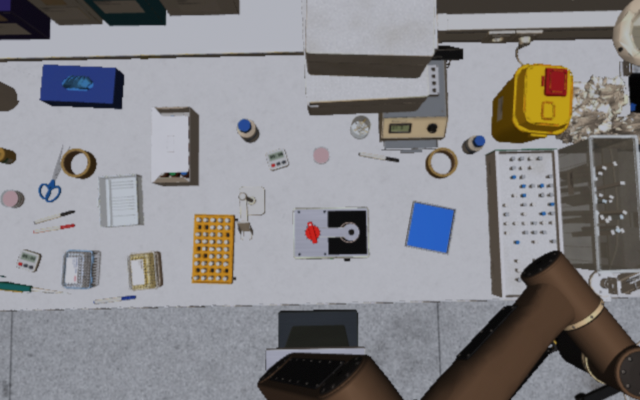

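View pics/side0.png

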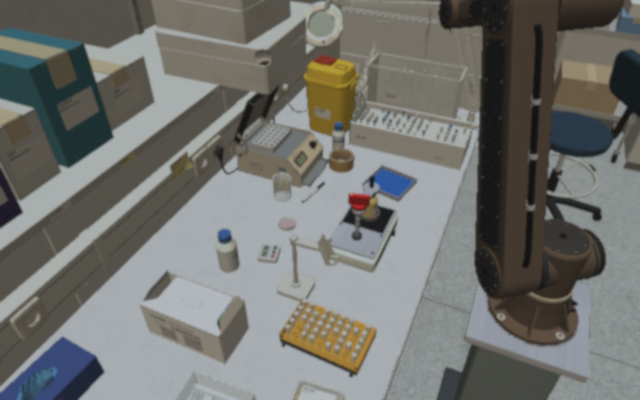

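The top view shows the shaker at about (331,232), the red knob at (313,232), the handle at (348,231), the tray at (430,227) to the robot's right, and the vial rack on the left. The side view agrees with this.

```bash
cat > h.py <<'E'
import numpy as np,pickle,cv2
def world(c,u,v,z=None):
    """back-project pixels; with z given, intersect plane"""
    u,v=np.atleast_1d(u).astype(float),np.atleast_1d(v).astype(float)
    d=np.stack([(u-c["cx"])/c["fx"],(v-c["cy"])/c["fy"],np.ones_like(u)])
    if z is None:
        d=d*c["range_z"][v.astype(int),u.astype(int)]
        return (c["R"].T@(d-np.array(c["t"])[:,None])).T
    o=-c["R"].T@c["t"]; w=c["R"].T@d
    return (o[:,None]+w*((z-o[2])/w[2])).T
def cloud(c):
    v,u=np.mgrid[0:400,0:640]; return world(c,u.ravel(),v.ravel()).reshape(400,640,3)
E
python3 - <<'E'
from h import *
c=pickle.load(open("top0.pkl","rb")); P=cloud(c); np.set_printoptions(precision=4,suppress=True)
im=c["image"].astype(int)
x0,y0,w,h=190,140,280,160
cv2.imwrite("pics/top0c.png",cv2.resize(c["image"][150:300,225:475,::-1],None,fx=3.2,fy=3.2,interpolation=cv2.INTER_CUBIC))
R,G,B=im[...,0],im[...,1],im[...,2]
sub=np.zeros(R.shape,bool); sub[195:265,290:372]=1
red=sub&(R>150)&(G<80)&(B<80); v,u=np.nonzero(red)
p=P[red]; print("red n",len(p),"z",np.percentile(p[:,2],[5,50,95]))
top=red&(P[...,2]>.222); q=world(c,*np.nonzero(top)[::-1],z=.233)[:,:2]
m=cv2.minAreaRect(q.astype(np.float32)); print("wing",len(q),q.mean(0),m)
sub=np.zeros(R.shape,bool); sub[190:265,395:465]=1
blue=sub&(B>150)&(R<100); q=world(c,*np.nonzero(blue)[::-1],z=.004)[:,:2]; print("tray",cv2.minAreaRect(q.astype(np.float32)))
sub=np.zeros(R.shape,bool); sub[195:265,285:380]=1
deck=sub&(abs(P[...,2]-.072)<.008); q=world(c,*np.nonzero(deck)[::-1],z=.072)[:,:2]; print("shaker",cv2.minAreaRect(q.astype(np.float32)))
hd=np.zeros(R.shape,bool); hd[222:242,338:360]=1
hd&=P[...,2]>.18; print("handle", P[348//1*0+231,348],P[228:236,344:354,2])
for n,(u,v) in dict(lamp=(245,198),lamp2=(245,232),lamp3=(262,200)).items(): print(n,P[v,u])
E
```

```text
red n 170 z [0.1972 0.2292 0.2386]
wing 91 [ 0.5193 -0.0019] ((0.5208149552345276, -0.0013616150245070457), (0.058941010385751724, 0.012970296666026115), 14.232288360595703)
tray ((0.5301206111907959, -0.3797893226146698), (0.1289428472518921, 0.14118686318397522), 77.75492095947266)
shaker ((0.5216019153594971, -0.056298479437828064), (0.22766903042793274, 0.14896006882190704), 88.84072875976562)
handle [ 0.5222 -0.1036  0.2249] [[0.1861 0.1797 0.1811 0.1872 0.1851 0.1863 0.1832 0.1822 0.1821 0.1856]
 [0.1871 0.1833 0.1823 0.1877 0.1791 0.2198 0.2205 0.22   0.2222 0.1822]
 [0.1831 0.1859 0.1822 0.1797 0.2179 0.219  0.2185 0.2192 0.2229 1.6478]
 [0.1831 0.1806 0.1826 0.1819 0.2249 0.2179 0.2198 0.2219 0.2198 0.2181]
 [0.188  0.1823 0.1811 0.1817 0.2149 0.2181 0.2187 0.2222 0.2163 0.2212]
 [0.1893 0.1904 0.1884 0.1852 0.1837 0.2152 0.2201 0.2173 0.2165 0.1886]
 [0.1863 0.187  0.1849 0.1878 0.1823 0.1852 0.2224 0.2225 0.1878 0.1834]
 [0.1894 0.1783 0.1845 0.1935 0.1821 0.1797 0.1832 0.1835 0.1815 0.1801]]
lamp [0.6235 0.1898 0.1949]
lamp2 [ 0.5274  0.2214 -0.0022]
lamp3 [0.6297 0.1628 0.0137]
```

View pics/top0c.png

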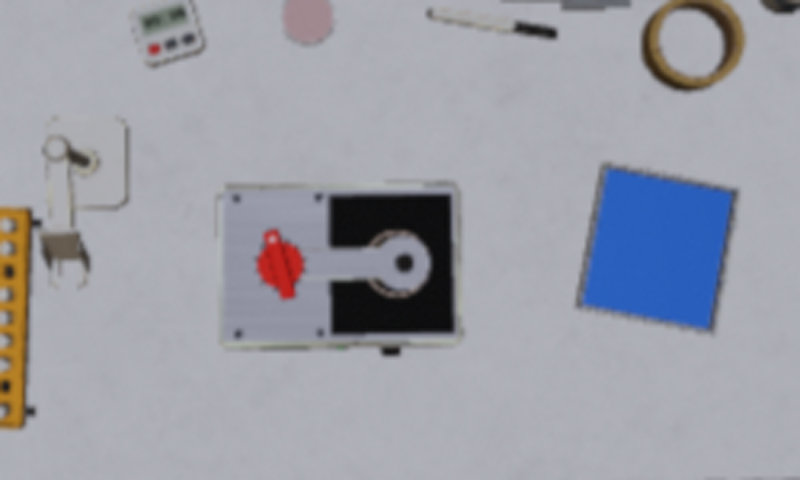

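Request:
apply_moves --targets '[{"dp":[0,0,0.08],"yaw":10},{"dp":[0,0,0.1],"yaw":20},{"dp":[0.02,0.03,0.1],"yaw":30},{"dp":[0.04,0.07,0.1],"yaw":40},{"dp":[0.06,0.11,0.1],"yaw":50},{"dp":[0.08,0.15,0.1],"yaw":60},{"dp":[0.1,0.19,0.1],"yaw":70},{"dp":[0.12,0.23,0.1],"yaw":80},{"dp":[0.13,0.26,0.1],"yaw":80},{"dp":[0.15,0.3,0.1],"yaw":80},{"dp":[0.17,0.34,0.1],"yaw":80},{"dp":[0.19,0.38,0.1],"yaw":90},{"dp":[0.21,0.42,0.1],"yaw":100},{"dp":[0.23,0.46,0.1],"yaw":110},{"dp":[0.24,0.5,0.1],"yaw":120},{"dp":[0.25,0.53,0.1],"yaw":125},{"dp":[0.26,0.56,0.1],"yaw":130},{"dp":[0.27,0.59,0.1],"yaw":140},{"dp":[0.28,0.61,0.1],"yaw":145},{"dp":[0.284,0.63,0.1],"yaw":150}]' --grip -1

```text
time_s: 1.77
tcp_pos: [0.521, -0.0002, 0.348]
eef_rot: [180.0, 0.0, -15.8]
contact_force: [0.9, -0.7, 0.4]
gripper_width: 0.0875
gripper_force: 0.0
```

Request:
apply_moves --targets '[{"dp":[0,0,0],"yaw":12},{"dp":[0,0,0],"yaw":19},{"dp":[0,0,0],"yaw":24},{"dp":[0,0,0],"yaw":24},{"dp":[0,0,0],"yaw":24}]'

```text
time_s: 2.18
tcp_pos: [0.5202, -0.0021, 0.3482]
eef_rot: [180.0, 0.0, 7.9]
contact_force: [0.1, 0.2, 0.3]
gripper_width: 0.0875
gripper_force: 0.0
```

```bash
cat >> h.py <<'E'
def wristcap(name=None):
    from plant import get_state,cams
    from scipy.spatial.transform import Rotation as Ro
    s=get_state(); c=cams.capture("wrist")
    T=np.eye(4); T[:3,:3]=Ro.from_euler("xyz",s["eef_rot"],degrees=True).as_matrix(); T[:3,3]=s["tcp_pos"]
    W=np.linalg.inv(T@c["T_tool_cam"]); c["R"],c["t"]=W[:3,:3],W[:3,3]
    print(s["time_s"],s["tcp_pos"],s["eef_rot"],s["joints"],s["gripper_width"])
    if name: cv2.imwrite(f"pics/{name}.png",c["image"][:,:,::-1]); pickle.dump(c,open(name+".pkl","wb"))
    return c
E
python3 - <<'E'
from h import *
np.set_printoptions(precision=4,suppress=True)
c=wristcap("w1"); P=cloud(c); im=c["image"].astype(int)
red=(im[...,0]>130)&(im[...,1]<70)&(im[...,2]<70)&(abs(P[...,0]-.52)<.06)&(abs(P[...,1])<.06)
z=P[red][:,2]; print(red.sum(),np.percentile(z,[2,50,98]))
top=red&(P[...,2]>np.percentile(z,98)-.006); q=world(c,*np.nonzero(top)[::-1],z=np.median(P[top][:,2]))[:,:2]
print("wing",np.median(P[top][:,2]),cv2.minAreaRect(q.astype(np.float32)))
E
```

```text
2.1833 [ 0.5202 -0.0021  0.3482] [179.9998   0.0411   7.8686] [ 21.3966   2.8688  -9.0028  -0.0096 -78.1684  76.4741] 0.08745426894270573
1542 [0.2014 0.2334 0.2357]
wing 0.23439778457854626 ((0.519054651260376, -0.004182056523859501), (0.06009513512253761, 0.013351337984204292), 14.678184509277344)
```

View pics/w1.png

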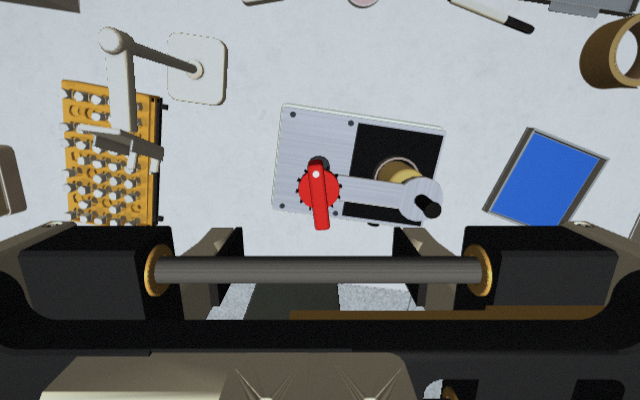

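The wrist view shows the wing at about (318,195), pointing 14.5° from world x, with nothing around it in the way. I'll descend and grip.

Request:
apply_moves --targets '[{"dp":[-0.001,-0.001,-0.04],"yaw":6.5},{"dp":[-0.001,-0.001,-0.08],"yaw":6.5},{"dp":[-0.001,-0.001,-0.105],"yaw":6.5},{"dp":[-0.001,-0.001,-0.121],"yaw":6.5},{"dp":[-0.001,-0.001,-0.121],"yaw":6.5},{"dp":[-0.001,-0.001,-0.121],"yaw":6.5}]'

```text
time_s: 2.73
tcp_pos: [0.5192, -0.0035, 0.2273]
eef_rot: [180.0, 0.1, 14.2]
contact_force: [0.4, 0.4, 0.5]
gripper_width: 0.0876
gripper_force: 0.0
```

Request:
apply_moves --targets '[{"dp":[0,0,0],"yaw":0},{"dp":[0,0,0],"yaw":0},{"dp":[0,0,0],"yaw":0},{"dp":[0,0,0],"yaw":0},{"dp":[0,0,0],"yaw":0},{"dp":[0,0,0],"yaw":0},{"dp":[0,0,0],"yaw":0},{"dp":[0,0,0],"yaw":0},{"dp":[0,0,0],"yaw":0},{"dp":[0,0,0],"yaw":0}]' --grip 1 --squeeze 25

```text
time_s: 3.57
tcp_pos: [0.5194, -0.0033, 0.2275]
eef_rot: [180.0, 0.0, 14.2]
contact_force: [1.2, 0.5, -0.0]
gripper_width: 0.0265
gripper_force: 0.0
```

Still closing; wait a bit more.

Request:
apply_moves --targets '[{"dp":[0,0,0],"yaw":0},{"dp":[0,0,0],"yaw":0},{"dp":[0,0,0],"yaw":0},{"dp":[0,0,0],"yaw":0},{"dp":[0,0,0],"yaw":0},{"dp":[0,0,0],"yaw":0}]'

```text
time_s: 4.07
tcp_pos: [0.5194, -0.0031, 0.2275]
eef_rot: [-180.0, 0.0, 14.2]
contact_force: [-0.7, 0.4, 0.5]
gripper_width: 0.0137
gripper_force: 25.0
```

Request:
apply_moves --targets '[{"dp":[0,0,0.0002],"yaw":-4},{"dp":[0,0,0.0005],"yaw":-8},{"dp":[0,0,0.0008],"yaw":-12},{"dp":[0,0,0.0011],"yaw":-16},{"dp":[0,0,0.0014],"yaw":-20}]'

```text
time_s: 4.48
tcp_pos: [0.5193, -0.0031, 0.2289]
eef_rot: [-180.0, 0.0, -6.0]
contact_force: [-0.4, 1.3, 0.2]
gripper_width: 0.0138
gripper_force: 25.0
```

Request:
apply_moves --targets '[{"dp":[0,0,0.0005],"yaw":-7},{"dp":[0,0,0.001],"yaw":-14},{"dp":[0,0,0.0015],"yaw":-21},{"dp":[0,0,0.002],"yaw":-28},{"dp":[0,0,0.0025],"yaw":-35},{"dp":[0,0,0.003],"yaw":-42},{"dp":[0,0,0.0034],"yaw":-49},{"dp":[0,0,0.0039],"yaw":-56},{"dp":[0,0,0.0044],"yaw":-63},{"dp":[0,0,0.0049],"yaw":-70},{"dp":[0,0,0.0054],"yaw":-77},{"dp":[0,0,0.0059],"yaw":-84},{"dp":[0,0,0.0063],"yaw":-91},{"dp":[0,0,0.0068],"yaw":-98},{"dp":[0,0,0.0073],"yaw":-105},{"dp":[0,0,0.0076],"yaw":-108},{"dp":[0,0,0.0076],"yaw":-108}]'

```text
time_s: 5.9
tcp_pos: [0.5194, -0.0031, 0.2365]
eef_rot: [180.0, 0.0, -113.9]
contact_force: [0.4, 2.2, 0.6]
gripper_width: 0.0138
gripper_force: 25.0
```

```bash
python3 -c "
from plant import get_state as g
s=g();print(s['moment'],s['contact_force'],s['eef_rot'],s['joints'])"
```

```text
[ 0.64411787  0.20675073 -0.07881572] [0.369804   2.24239148 0.62576957] [ 1.79997101e+02  1.73422820e-02 -1.13906330e+02] [ 2.13175155e+01  6.34098725e+00 -1.97806375e+01 -1.58974578e-02
 -6.38681070e+01 -4.52168445e+01]
```

Request:
apply_moves --targets '[{"dp":[0,0,0.0001],"yaw":-2},{"dp":[0,0,0.0003],"yaw":-4},{"dp":[0,0,0.0004],"yaw":-6},{"dp":[0,0,0.0005],"yaw":-8},{"dp":[0,0,0.0005],"yaw":-8}]'

```text
time_s: 6.32
tcp_pos: [0.5194, -0.0031, 0.237]
eef_rot: [180.0, 0.0, -121.7]
contact_force: [1.1, 1.4, -0.3]
gripper_width: 0.0141
gripper_force: 25.0
```

```bash
python3 -c "
from plant import get_state as g
s=g();print(s['moment'],s['contact_force'],s['eef_rot'])"
```

```text
[ 0.74802845  0.29082757 -0.01520045] [ 1.10079027  1.42903265 -0.33053916] [ 1.79993298e+02  1.73538658e-02 -1.21722284e+02]
```

Request:
apply_moves --targets '[{"dp":[0,0,0.0001],"yaw":-2},{"dp":[0,0,0.0003],"yaw":-4},{"dp":[0,0,0.0004],"yaw":-6},{"dp":[0,0,0.0004],"yaw":-6}]'

```text
time_s: 6.65
tcp_pos: [0.5194, -0.0031, 0.2374]
eef_rot: [180.0, 0.0, -127.7]
contact_force: [-0.5, 2.7, -0.6]
gripper_width: 0.014
gripper_force: 25.0
```

```bash
python3 -c "
from plant import get_state as g
s=g();print(s['moment'],s['contact_force'],s['eef_rot'])"
```

```text
[0.88337696 0.19132059 0.31634383] [-0.4581341   2.73221272 -0.64118047] [ 1.79994874e+02  9.78600558e-03 -1.27677285e+02]
```

At the stop: the reaction moment has risen. I'll release, rise and move over the handle.

Request:
apply_moves --targets '[{"dp":[0,0,0],"yaw":0},{"dp":[0,0,0],"yaw":0},{"dp":[0,0,0],"yaw":0},{"dp":[0,0,0],"yaw":0},{"dp":[0,0,0],"yaw":0},{"dp":[0,0,0.04],"yaw":0},{"dp":[0,0,0.08],"yaw":0},{"dp":[0,-0.02,0.1],"yaw":7},{"dp":[0,-0.04,0.1],"yaw":14},{"dp":[0,-0.06,0.1],"yaw":21},{"dp":[0,-0.08,0.1],"yaw":28},{"dp":[0,-0.1,0.1],"yaw":35},{"dp":[0,-0.109,0.1],"yaw":38},{"dp":[0,-0.109,0.1],"yaw":38},{"dp":[0,-0.109,0.1],"yaw":38}]' --grip -1

```text
time_s: 7.9
tcp_pos: [0.5192, -0.1126, 0.3373]
eef_rot: [180.0, 0.0, -89.9]
contact_force: [0.6, 0.3, 0.4]
gripper_width: 0.0877
gripper_force: 0.0
```

```bash
python3 - <<'E'
from h import *
np.set_printoptions(precision=4,suppress=True)
c=wristcap("w2"); P=cloud(c); im=c["image"].astype(int)
m=(abs(P[...,0]-.52)<.045)&(abs(P[...,1]+.112)<.045)&(P[...,2]>.15)
print(m.sum()); 
dark=m&(im.max(2)<70)&(P[...,2]>.205); print("handle",dark.sum(),np.median(P[dark],0),np.percentile(P[dark][:,2],[5,95]))
t=P[dark]; t=t[t[:,2]>np.percentile(t[:,2],95)-.005]; print("top",len(t),(t.max(0)+t.min(0))/2,t.mean(0))
f=m&(im.min(2)>90)&(P[...,2]>.18); print("arm face",np.median(P[f][:,2]))
k=(abs(P[...,0]-.52)<.06)&(abs(P[...,1])<.06)&(im[...,0]>130)&(im[...,1]<70); k&=P[...,2]>.235
q=P[k][:,:2]; print("wing",k.sum(),np.median(P[k][:,2]) if k.any() else 0, cv2.minAreaRect(q.astype(np.float32)) if k.sum()>5 else 0)
E
```

```text
7.9 [ 0.5192 -0.1126  0.3373] [179.9847   0.0024 -89.9105] [  8.9204   4.2074  -8.9342  -0.0049 -76.8731  -8.8298] 0.08772361549853357
46098
handle 21958 [ 0.5125 -0.1396  0.4195] [0.3628 0.4247]
top 10677 [ 0.52   -0.1338  0.4274] [ 0.5104 -0.1385  0.423 ]
arm face 0.39908739573014973
wing 241 0.24420971723697005 ((0.5074002742767334, -0.019596809521317482), (0.024637676775455475, 0.012667735107243061), 55.0348014831543)
```

View pics/w2.png

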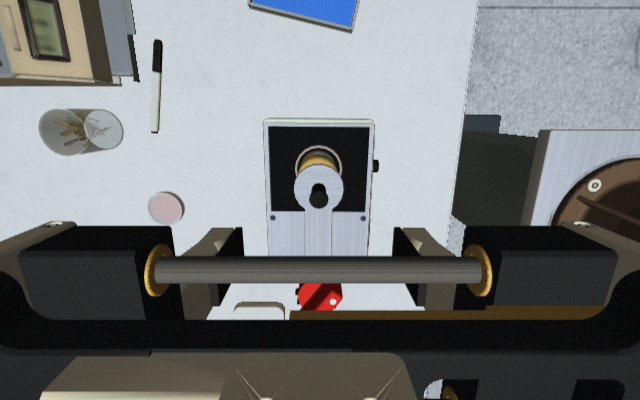

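The handle's button is at about (319,200) and the clamp arm's ring at (319,187). The fingers straddle them symmetrically.

```bash
python3 - <<'E'
from h import *
np.set_printoptions(precision=4,suppress=True)
c=pickle.load(open("w2.pkl","rb")); P=cloud(c)
m=np.zeros((400,640),bool); m[165:225,290:350]=1
m&=(P[...,2]>.222)&(P[...,2]<.25); t=P[m]; print(len(t),t.mean(0),(t.max(0)+t.min(0))/2,np.percentile(t[:,2],[5,50,95]))
f=np.zeros((400,640),bool); f[175:200,296:304]=1; print("face",np.median(P[f],0)); v,u=np.nonzero(f)
for v in range(180,214,4): print(v,P[v,319])
E
```

```text
285 [ 0.5175 -0.1149  0.2302] [ 0.5177 -0.1146  0.2291] [0.2286 0.2303 0.2313]
face [ 0.5358 -0.1165  0.1944]
180 [ 0.5166 -0.1238  0.1947]
184 [ 0.5166 -0.1211  0.2001]
188 [ 0.5167 -0.1205  0.2132]
192 [ 0.5168 -0.1214  0.2306]
196 [ 0.5168 -0.118   0.2312]
200 [ 0.5168 -0.1142  0.2303]
204 [ 0.5168 -0.1104  0.2298]
208 [ 0.5168 -0.1068  0.2303]
212 [ 0.5165 -0.0904  0.1936]
```

Request:
apply_moves --targets '[{"dp":[-0.001,-0.002,-0.04],"yaw":0},{"dp":[-0.001,-0.002,-0.08],"yaw":0},{"dp":[-0.001,-0.002,-0.105],"yaw":0},{"dp":[-0.001,-0.002,-0.116],"yaw":0},{"dp":[-0.001,-0.002,-0.116],"yaw":0},{"dp":[-0.001,-0.002,-0.116],"yaw":0},{"dp":[-0.001,-0.002,-0.116],"yaw":0},{"dp":[-0.001,-0.002,-0.116],"yaw":0},{"dp":[-0.001,-0.002,-0.116],"yaw":0},{"dp":[-0.001,-0.002,-0.116],"yaw":0},{"dp":[-0.001,-0.002,-0.116],"yaw":0},{"dp":[-0.001,-0.002,-0.116],"yaw":0},{"dp":[-0.001,-0.002,-0.116],"yaw":0},{"dp":[-0.001,-0.002,-0.116],"yaw":0},{"dp":[-0.001,-0.002,-0.116],"yaw":0},{"dp":[-0.001,-0.002,-0.116],"yaw":0},{"dp":[-0.001,-0.002,-0.116],"yaw":0},{"dp":[-0.001,-0.002,-0.116],"yaw":0}]' --grip 1 --squeeze 8

```text
time_s: 9.45
tcp_pos: [0.5185, -0.1143, 0.2215]
eef_rot: [-180.0, -0.0, -89.8]
contact_force: [1.7, -0.6, 0.4]
gripper_width: 0.016
gripper_force: 8.0
```

Request:
apply_moves --targets '[{"dp":[0.0135,0.001,0],"yaw":7},{"dp":[0.0265,0.0035,0],"yaw":14},{"dp":[0.0395,0.0075,0],"yaw":21},{"dp":[0.052,0.013,0],"yaw":28},{"dp":[0.0635,0.02,0],"yaw":35},{"dp":[0.074,0.0285,0],"yaw":42},{"dp":[0.0835,0.038,0],"yaw":49},{"dp":[0.0915,0.0485,0],"yaw":56},{"dp":[0.0985,0.0605,0],"yaw":63},{"dp":[0.104,0.0725,0],"yaw":70},{"dp":[0.1075,0.0855,0],"yaw":77},{"dp":[0.11,0.099,0],"yaw":84},{"dp":[0.11,0.099,0],"yaw":84},{"dp":[0.11,0.099,0],"yaw":84}]'

```text
time_s: 10.62
tcp_pos: [0.6298, -0.0145, 0.2219]
eef_rot: [-180.0, -0.1, -5.8]
contact_force: [5.7, -1.2, 0.9]
gripper_width: 0.0161
gripper_force: 8.0
```

Request:
apply_moves --targets '[{"dp":[0,0,0],"yaw":0},{"dp":[0,0,0],"yaw":0},{"dp":[0,0,0],"yaw":0},{"dp":[0,0,0],"yaw":0},{"dp":[0,0,0.04],"yaw":0},{"dp":[0,0,0.08],"yaw":0},{"dp":[0,0,0.11],"yaw":0},{"dp":[-0.02,-0.02,0.11],"yaw":-7},{"dp":[-0.04,-0.04,0.11],"yaw":-14},{"dp":[-0.06,-0.06,0.11],"yaw":-21},{"dp":[-0.08,-0.08,0.11],"yaw":-28},{"dp":[-0.1,-0.09,0.11],"yaw":-35},{"dp":[-0.12,-0.1,0.11],"yaw":-42},{"dp":[-0.13,-0.1,0.11],"yaw":-49},{"dp":[-0.14,-0.1,0.11],"yaw":-56},{"dp":[-0.15,-0.1,0.11],"yaw":-63},{"dp":[-0.16,-0.1,0.11],"yaw":-70},{"dp":[-0.16,-0.1,0.11],"yaw":-77},{"dp":[-0.16,-0.1,0.11],"yaw":-84},{"dp":[-0.16,-0.1,0.11],"yaw":-84}]' --grip -1

```text
time_s: 12.28
tcp_pos: [0.4677, -0.1154, 0.3315]
eef_rot: [180.0, 0.0, -90.1]
contact_force: [0.4, 0.4, 0.4]
gripper_width: 0.0876
gripper_force: 0.0
```

```bash
python3 - <<'E'
from h import *
np.set_printoptions(precision=4,suppress=True)
c=wristcap("w3"); P=cloud(c)
m=(abs(P[...,0]-.52)<.04)&(abs(P[...,1]+.112)<.04)&(P[...,2]>.155)&(P[...,2]<.21)
t=P[m]; print(len(t),np.percentile(t[:,2],[5,50,95])); tt=t[t[:,2]>np.percentile(t[:,2],95)-.006]; print("cap",len(tt),tt.mean(0),(tt.max(0)+tt.min(0))/2,cv2.minAreaRect(tt[:,:2].astype(np.float32)))
v,u=np.nonzero(m); print(u.min(),u.max(),v.min(),v.max())
E
```

```text
12.2833 [ 0.4677 -0.1154  0.3315] [179.9941   0.0122 -90.1292] [  9.5873  -0.7316 -14.8056  -0.0134 -75.9297  -9.7132] 0.08758475862751082
807 [0.1617 0.1748 0.1762]
cap 711 [ 0.5177 -0.1146  0.1748] [ 0.518  -0.1139  0.1735] ((0.5180210471153259, -0.1141890436410904), (0.03148438036441803, 0.030195362865924835), 3.436284303665161)
253 285 171 202
```

View pics/w3.png

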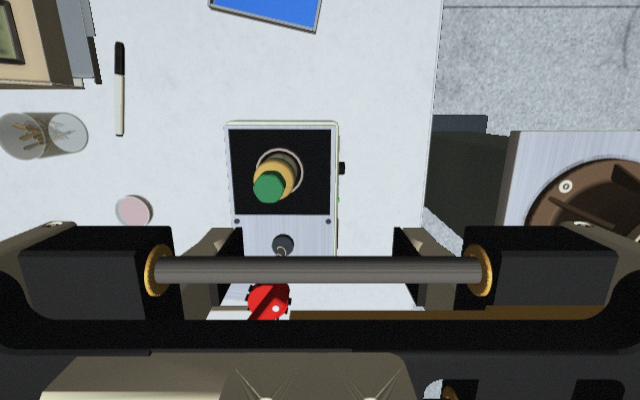

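The cap (269,187) is free and the arm has swung aside (its end is out of view, behind). The cap centre is (0.518, -0.1145) with its top at z 0.175.

Request:
apply_moves --targets '[{"dp":[0.03,0.001,0],"yaw":0},{"dp":[0.05,0.001,-0.02],"yaw":0},{"dp":[0.05,0.001,-0.06],"yaw":0},{"dp":[0.05,0.001,-0.1],"yaw":0},{"dp":[0.05,0.001,-0.14],"yaw":0},{"dp":[0.05,0.001,-0.155],"yaw":0},{"dp":[0.05,0.001,-0.165],"yaw":0},{"dp":[0.05,0.001,-0.165],"yaw":0},{"dp":[0.05,0.001,-0.165],"yaw":0}]'

```text
time_s: 13.08
tcp_pos: [0.519, -0.1144, 0.1671]
eef_rot: [-180.0, -0.0, -89.6]
contact_force: [0.9, 1.2, 0.9]
gripper_width: 0.0878
gripper_force: 0.0
```

Request:
apply_moves --targets '[{"dp":[0,0,0],"yaw":0},{"dp":[0,0,0],"yaw":0},{"dp":[0,0,0],"yaw":0},{"dp":[0,0,0],"yaw":0},{"dp":[0,0,0],"yaw":0},{"dp":[0,0,0],"yaw":0},{"dp":[0,0,0],"yaw":0},{"dp":[0,0,0],"yaw":0},{"dp":[0,0,0],"yaw":0},{"dp":[0,0,0],"yaw":0},{"dp":[0,0,0],"yaw":0},{"dp":[0,0,0],"yaw":0},{"dp":[0,0,0],"yaw":0},{"dp":[0,0,0],"yaw":0},{"dp":[0,0,0],"yaw":0},{"dp":[0,0,0],"yaw":0}]' --grip 1 --squeeze 20

```text
time_s: 14.42
tcp_pos: [0.5183, -0.1142, 0.1664]
eef_rot: [180.0, 0.0, -89.8]
contact_force: [0.3, 0.1, 0.3]
gripper_width: 0.0311
gripper_force: 20.0
```

```bash
python3 - <<'E'
from h import *
from plant import get_state,cams
s=get_state();print(s["tcp_pos"],s["contact_force"],s["moment"],s["joints"])
np.set_printoptions(precision=4,suppress=True)
c=cams.capture("side"); pickle.dump(c,open("s4.pkl","wb"))
u,v=map(int,(c["cx"]+c["fx"]*(q:=c["R"]@[.52,-.06,.17]+c["t"])[0]/q[2],c["cy"]+c["fy"]*q[1]/q[2]))
a=c["image"][v-70:v+70,max(u-90,0):u+90,::-1]; cv2.imwrite("pics/s4.png",cv2.resize(a,None,fx=4,fy=4,interpolation=cv2.INTER_CUBIC)); print(u,v)
E
```

```text
[ 0.51833757 -0.11423188  0.16640781] [0.28917361 0.08958539 0.3241477 ] [-0.05440073 -0.00762441  0.00803492] [ 8.75392661e+00  1.10928588e+01 -2.40271089e+01 -2.44268161e-03
 -5.48848265e+01 -8.51570754e+00]
364 200
```

View pics/s4.png

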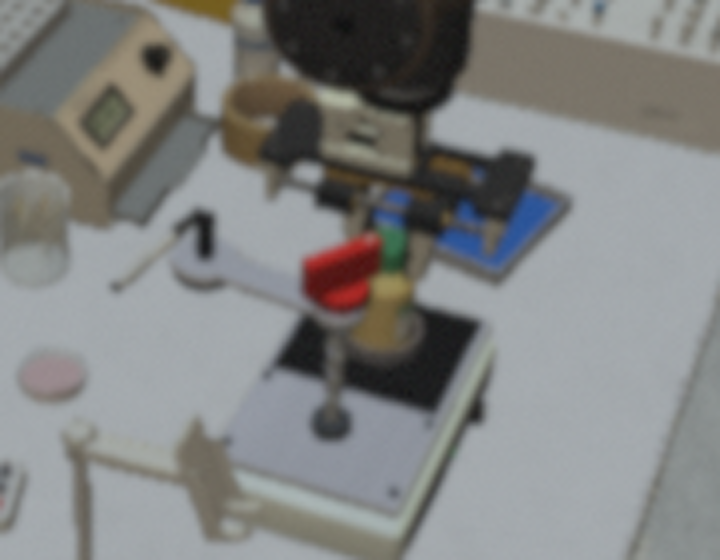

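The clamp arm (205,260) is well aside and the fingers are on the green cap. A width of 31 mm means the square sits about 21° off the jaws, so I'll open a little, turn and re-grip.

Request:
apply_moves --targets '[{"dp":[0,0,0],"yaw":0},{"dp":[0,0,0],"yaw":0},{"dp":[0,0,0],"yaw":0},{"dp":[0,0,0],"yaw":0},{"dp":[0,0,0],"yaw":7},{"dp":[0,0,0],"yaw":14},{"dp":[0,0,0],"yaw":21},{"dp":[0,0,0],"yaw":21},{"dp":[0,0,0],"yaw":21}]' --grip 0

```text
time_s: 15.22
tcp_pos: [0.5184, -0.1143, 0.1665]
eef_rot: [-180.0, -0.0, -69.0]
contact_force: [0.7, 0.4, 0.1]
gripper_width: 0.0441
gripper_force: 0.0
```

Request:
apply_moves --targets '[{"dp":[0,0,0],"yaw":0},{"dp":[0,0,0],"yaw":0},{"dp":[0,0,0],"yaw":0},{"dp":[0,0,0],"yaw":0},{"dp":[0,0,0],"yaw":0},{"dp":[0,0,0],"yaw":0},{"dp":[0,0,0],"yaw":0},{"dp":[0,0,0],"yaw":0}]' --grip 1

```text
time_s: 15.88
tcp_pos: [0.5184, -0.1142, 0.1665]
eef_rot: [-180.0, -0.0, -68.8]
contact_force: [0.7, 1.5, -0.5]
gripper_width: 0.0239
gripper_force: 19.9
```

Request:
apply_moves --targets '[{"dp":[0,0,0.005],"yaw":0},{"dp":[0,0,0.015],"yaw":0},{"dp":[0,0,0.03],"yaw":0},{"dp":[0,0,0.045],"yaw":0},{"dp":[0,0,0.06],"yaw":0},{"dp":[0,0,0.07],"yaw":0},{"dp":[0,-0.01,0.07],"yaw":0},{"dp":[0.001,-0.03,0.07],"yaw":0},{"dp":[0.002,-0.055,0.07],"yaw":0},{"dp":[0.004,-0.08,0.07],"yaw":0},{"dp":[0.005,-0.105,0.07],"yaw":0},{"dp":[0.006,-0.13,0.07],"yaw":0},{"dp":[0.007,-0.155,0.07],"yaw":0},{"dp":[0.008,-0.18,0.07],"yaw":0},{"dp":[0.009,-0.205,0.07],"yaw":0},{"dp":[0.01,-0.23,0.07],"yaw":0},{"dp":[0.011,-0.25,0.07],"yaw":0},{"dp":[0.012,-0.26,0.07],"yaw":0},{"dp":[0.012,-0.265,0.07],"yaw":0},{"dp":[0.012,-0.265,0.07],"yaw":0}]'

```text
time_s: 17.55
tcp_pos: [0.5299, -0.38, 0.2357]
eef_rot: [180.0, 0.1, -68.8]
contact_force: [0.7, -0.2, -2.2]
gripper_width: 0.0239
gripper_force: 19.9
```

```bash
python3 - <<'E'
from h import *
from plant import get_state,cams
s=get_state();print(s["tcp_pos"],s["contact_force"],s["gripper_width"])
c=cams.capture("side"); 
q=c["R"]@[.53,-.3,.1]+c["t"];u,v=int(c["cx"]+c["fx"]*q[0]/q[2]),int(c["cy"]+c["fy"]*q[1]/q[2])
a=c["image"][v-70:v+70,max(u-90,0):u+90,::-1]; cv2.imwrite("pics/s5.png",cv2.resize(a,None,fx=4,fy=4,interpolation=cv2.INTER_CUBIC)); print(u,v)
E
```

```text
[ 0.52986136 -0.37997821  0.23565625] [ 0.70104213 -0.24500511 -2.1791712 ] 0.023850349607729623
384 174
```

View pics/s5.png

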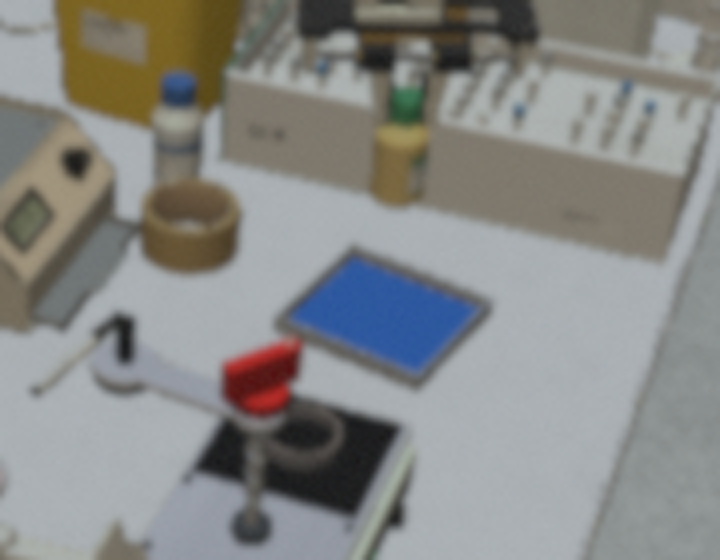

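The bottle (400,150) is held upright above the tray. I'll lower it.

Request:
apply_moves --targets '[{"dp":[0,0,-0.02],"yaw":0},{"dp":[0,0,-0.05],"yaw":0},{"dp":[0,0,-0.08],"yaw":0},{"dp":[0,0,-0.1],"yaw":0},{"dp":[0,0,-0.115],"yaw":0},{"dp":[0,0,-0.125],"yaw":0},{"dp":[0,0,-0.13],"yaw":0},{"dp":[0,0,-0.132],"yaw":0},{"dp":[0,0,-0.133],"yaw":0},{"dp":[0,0,-0.133],"yaw":0}]'

```text
time_s: 18.43
tcp_pos: [0.5309, -0.3793, 0.1044]
eef_rot: [-179.9, -0.1, -68.7]
contact_force: [-0.7, 0.3, -1.2]
gripper_width: 0.0237
gripper_force: 19.9
```

Request:
apply_moves --targets '[{"dp":[0,0,-0.001],"yaw":0},{"dp":[0,0,-0.002],"yaw":0},{"dp":[0,0,-0.002],"yaw":0},{"dp":[0,0,-0.002],"yaw":0}]'

```text
time_s: 18.77
tcp_pos: [0.5305, -0.3793, 0.1018]
eef_rot: [-180.0, -0.0, -68.8]
contact_force: [0.3, 0.6, -1.7]
gripper_width: 0.0238
gripper_force: 19.9
```

Request:
apply_moves --targets '[{"dp":[0,0,-0.001],"yaw":0},{"dp":[0,0,-0.002],"yaw":0},{"dp":[0,0,-0.002],"yaw":0},{"dp":[0,0,-0.002],"yaw":0}]'

```text
time_s: 19.1
tcp_pos: [0.5303, -0.3792, 0.0993]
eef_rot: [180.0, 0.0, -68.8]
contact_force: [0.1, -0.2, -1.9]
gripper_width: 0.0241
gripper_force: 19.9
```

Request:
apply_moves --targets '[{"dp":[0,0,-0.001],"yaw":0},{"dp":[0,0,-0.001],"yaw":0},{"dp":[0,0,-0.001],"yaw":0}]'

```text
time_s: 19.35
tcp_pos: [0.5305, -0.3793, 0.0985]
eef_rot: [-180.0, -0.0, -68.8]
contact_force: [0.3, -0.4, -1.2]
gripper_width: 0.0237
gripper_force: 19.9
```

Request:
apply_moves --targets '[{"dp":[0,0,-0.001],"yaw":0},{"dp":[0,0,-0.001],"yaw":0},{"dp":[0,0,-0.001],"yaw":0}]'

```text
time_s: 19.6
tcp_pos: [0.5305, -0.3794, 0.0985]
eef_rot: [-180.0, -0.0, -68.7]
contact_force: [-2.8, 1.3, 5.5]
gripper_width: 0.024
gripper_force: 19.9
```

Contact, with +5.5 N upward. I'll release slowly and rise.

Request:
apply_moves --targets '[{"dp":[0,0,0],"yaw":0},{"dp":[0,0,0],"yaw":0},{"dp":[0,0,0],"yaw":0},{"dp":[0,0,0],"yaw":0},{"dp":[0,0,0],"yaw":0},{"dp":[0,0,0],"yaw":0},{"dp":[0,0,0],"yaw":0},{"dp":[0,0,0.02],"yaw":0},{"dp":[0,0,0.05],"yaw":0},{"dp":[0,0,0.09],"yaw":0},{"dp":[0,0,0.13],"yaw":0},{"dp":[0,0,0.17],"yaw":0},{"dp":[0,0,0.2],"yaw":0},{"dp":[-0.04,-0.03,0.2],"yaw":0},{"dp":[-0.08,-0.06,0.2],"yaw":0},{"dp":[-0.11,-0.09,0.2],"yaw":0},{"dp":[-0.14,-0.12,0.2],"yaw":0},{"dp":[-0.17,-0.15,0.2],"yaw":0},{"dp":[-0.17,-0.15,0.2],"yaw":0},{"dp":[-0.17,-0.15,0.2],"yaw":0}]' --grip -0.2

```text
time_s: 21.27
tcp_pos: [0.3571, -0.5317, 0.2974]
eef_rot: [180.0, 0.0, -69.0]
contact_force: [0.3, 0.4, 1.0]
gripper_width: 0.0526
gripper_force: 0.0
```

```bash
python3 - <<'E'
from h import *
from plant import get_state,cams
np.set_printoptions(precision=4,suppress=True)
s=get_state();print(s["tcp_pos"],s["contact_force"],s["gripper_width"])
c=cams.capture("top"); P=cloud(c)
m=(abs(P[...,0]-.53)<.05)&(abs(P[...,1]+.38)<.05)&(P[...,2]>.09)&(P[...,2]<.13); print("bottle cap",m.sum(),P[m].mean(0))
im=c["image"].astype(int); k=(im[...,0]>150)&(im[...,1]<80)&(abs(P[...,0]-.52)<.06)&(abs(P[...,1])<.06)&(P[...,2]>.235); print("wing z",np.median(P[k][:,2]),cv2.minAreaRect(P[k][:,:2].astype(np.float32)))
cv2.imwrite("pics/t6.png",cv2.resize(c["image"][130:300,270:480,::-1],None,fx=3.4,fy=3.4))
E
```

```text
[ 0.3571 -0.5317  0.2974] [0.3409 0.4422 1.014 ] 0.052580800734945914
bottle cap 94 [ 0.5331 -0.3745  0.1056]
wing z 0.24351700157501965 ((0.519795835018158, -0.004564296454191208), (0.06203693524003029, 0.017727898433804512), 60.860687255859375)
```

View pics/t6.png

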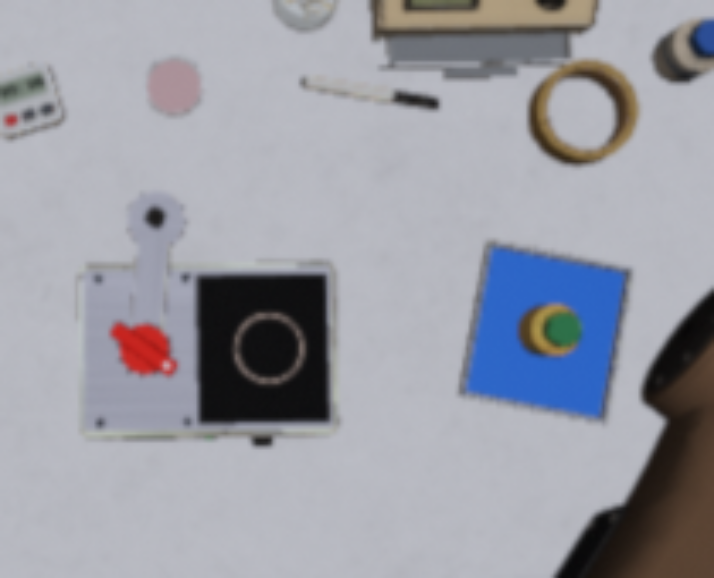

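The bottle stands upright near the tray's centre (cap top at 0.106 m). The clamp arm is about 84° aside, and the wing points to about -126°, so the knob is loosened. The timer, dish and marker are where they were. I'll hand the job in.

```bash
python3 -c "
from plant import r
print(r.close_job())"
```

```text
the job is handed in; nothing more can be done
None
```

I handed the job in after about 21 s of robot time: the knob is at its upper stop, the clamp arm is about 84° aside, and the bottle stands upright near the tray's centre, with the timer, dish and marker undisturbed in the last picture; no verdict came back.

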